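# Unstack the lab ware onto its stations

## Task

Take the two little stacks on the lab bench apart and set each thing upright in the middle of its own place: the Petri dish on the light box's white window, the jar on the balance's round pan, the aluminium tube block squarely on the warming plate's ceramic top (sides parallel, either way round), and the slide box flat in the steel tray, its length along the tray's length. Keep the dish and the jar upright all the time, and leave the tube rack and the small vial where they stand.

Things in the scene. Friction and masses are not known exactly. Their poses are not given: they have to be found in the camera images.
- dish_center (a point): Round lidded Petri dish, clear plastic over a white disc, diameter 60 mm, 15 mm tall, about 30 g; at the start it lies on top of either the tube block or the slide box. Point at its centre, half-way up (7.5 mm above its underside); z up its axis.
- jar_center (a point): Squat amber jar with a paper label and a black screw cap, cylinder, body diameter 43 mm, cap diameter 45 mm (the cap is the top 14 mm), 48 mm tall, about 0.12 kg; at the start it stands on the other one of the tube block and the slide box. Point at its centre, half-way up (24 mm above its underside); z up its axis.
- block_center (a point): Bare aluminium tube block with 5 x 3 dark holes in its top, 100 mm (its x) by 60 mm (its y) by 30 mm tall, about 0.4 kg; lies on the bench with the dish or the jar on it. Point at its centre, half-way up (15 mm above its underside).
- slidebox_center (a point): Closed grey plastic microscope-slide box with a dark seam round it and two paper labels on its lid, 104 mm (its x) by 60 mm (its y) by 30 mm tall, about 0.16 kg; lies on the bench with the dish or the jar on it. Point at its centre, half-way up (15 mm above its underside).
- lightbox_window (a point): Place of the dish: a low black light box, 136 x 120 mm and 24 mm tall, fixed, with a square white window 100 x 100 mm. Point at the middle of the window's flat top surface, 24 mm above the bench; x and y along the window's sides, z up. The window stands 2 mm proud of the black body.
- balance_pan (a point): Place of the jar: a compact grey balance, 140 x 116 mm, fixed, with a display and a round steel pan of 96 mm diameter that does not give. Point at the middle of the pan's flat top, 30 mm above the bench; z up. The grey body is 24 mm tall.
- warmer_top (a point): Place of the tube block: a white warming plate, 140 (x) x 124 (y) mm, fixed, cold, with two black knobs along one edge and a flat ceramic top 104 mm (its x) by 112 mm (its y). Point at the middle of the ceramic top, 46 mm above the bench; x and y along its sides, z up. The white body is 40 mm tall, the knobs reach 47 mm.
- tray_floor (a point): Place of the slide box: a shallow open steel tray, fixed, 148 mm (its x, the length) by 124 mm (its y) outside, walls 4 mm thick rising 7 mm above its floor (10 mm above the bench). Point at the middle of the tray's floor, 3 mm above the bench; z up.
- tuberack_center (a point): Bystander, to be left alone: white rack 110 x 62 mm full of small capped tubes, 40 mm tall, loose. Point on its middle axis 20 mm above the bench.
- vial_center (a point): Bystander, to be left alone: small standing vial, diameter 28 mm, 50 mm tall, loose. Point at its centre.
Mind the look-alikes: they are no part of the job. What is shaped like the part that bears warmer_top but purple is not meant.

How it is judged:
By the outcome, as a careful person would: the job done as asked, in the order asked, and still so for the second after the job is handed in, with the robot touching nothing.
It also fails if it takes over 120 s, if anything falls off the work surface, if the arm or the gripper's body presses on something with over 40 N, if the wrist force passes 120 N, or if a joint passes its speed limit or range.

## Robot

A 6-joint arm with a two-finger parallel gripper is mounted at the origin on the work surface. World frame = base frame: x ahead of the robot, y to its left, z up, the work surface at z = 0. Lengths are in m, angles in rad, forces in N, time in s.
With the tool pointing down it reaches from about 0.275 to 0.825 m from the base axis. Payload 4.9 kg.
Tool frame: the origin (TCP) lies midway between the tips of the shut fingers; the grasp point (between the pads) lies 19 mm behind it (bot.grip_depth is the distance from the TCP to the grasp point, in m); z points along the fingers, y is the line along which they close (so a half turn about z gives the same grasp; the last joint's range is limited). The gripper opens to 85 mm and grips with 20 to 120 N. Pads are 22 mm wide; open, the fingers measure 114 mm over their backs; the gripper's body (76 mm by 85 mm) begins 54 mm behind the grasp point. The pads swing forward as they close: fully open they stand 13 mm farther back than shut.
Start: joints at [-1.278, 0.326, -0.193, 1.052, 0, 1.437], TCP at [0.228, -0.501, 0.231] pointing down, gripper open.
Joint ranges: [-2.65, 2.65], [-0.97, 1.79], [-1.3, 1.35], [-1.93, 2.1], [-1.47, 1.37], [-3.14, 3.14]. Speed limits (rad/s): [2.57, 2.57, 3.14, 3.14, 3.14, 3.14].

## Interface

Orientations are given as a unit quaternion [w, x, y, z].
In Python, from cell import bot gives the robot as it stands. Calls block until the motion is done:
- bot.move_pose(position, orientation): joint-space move of the TCP to a pose.
- bot.move_linear(position, speed=0.15, rotation=None, until_force=None): straight line of the TCP; rotation=None keeps the orientation; speed is the mean speed in m/s. With until_force (N) it stops when the force on the tool has changed by that much, and returns True; else False.
- bot.goto_joints(angles): joint-space move.
- bot.set_gripper(opening, grasp_force=None): opening from 0.0 (shut) to 1.0 (fully open); grasp_force is the grip in N (None keeps the last); returns when the fingers have stopped.
- bot.wait(seconds).
- bot.solve_ik(position, orientation): joint angles nearest the present ones, or None.
- bot.camera(name): name is "scene" or "top" or "wrist"; returns the picture (400x640x3 uint8, red, green, blue); there is no depth.
- bot.calibration(name): a dict with "mtx" (3x3 intrinsics, pixels), "extrinsics" (4x4, takes a point from world to camera coordinates); the wrist camera has in their place "hand_eye" (4x4, takes a point from camera to tool coordinates, whose origin is the TCP and whose axes are the flange's). Camera axes: x right, y down, z forward; pixel columns grow to the right and rows downward; lengths in m; the calibration is good to about 2 mm. A picture is of the moment at which its call begins: read the wrist's pose just before it. calibration takes no time and is no camera call.
A pose or a line that the arm cannot do raises bot.PlanningError and nothing moves.
- bot.close_job(): hands the job in; it is judged then, once.
Trained networks look in the newest picture that a camera, given by its name, has taken for a name from the list of things; names that differ only in an ending like _2 or _b are one class to them, and where a whole thing is asked for, a point or a joint stands for the part that bears it (a point fixed in the world has none). Each returns a list of dicts, best first, with "confidence" (0 to 1); they miss things now and then, are a little off and sometimes report something else, mostly with a low value. They report only what shows in the picture. A call takes as long as a camera call. They do not tell look-alikes from the thing itself.
- bot.search_frame(camera, thing): "bbox" ([left, top, width, height] in pixels, round what is visible of it).
Readings, each from a call of its own:
- bot.read_clock(): time.
- bot.read_joint_positions(): joint angles.
- bot.read_joint_vel(): joint speeds.
- bot.read_joint_efforts(): joint torques, N m.
- bot.read_position(): TCP position.
- bot.read_tool_rot(): TCP orientation.
- bot.read_ft_force(): force on the tool from outside, world axes, zero at the start.
- bot.read_moment(): the same for the moment, N m.
- bot.read_gripper_width(): opening from 0.0 (shut) to 1.0 (fully open).
- bot.read_finger_force(): force on a finger pad.
Only numpy, scipy, OpenCV 4.12 (cv2) and the standard library are available. Lean on these libraries where they do the work, as an engineer would, in place of code of your own. Each camera call takes 0.05 s, during which the arm holds its last target. There are 200 camera calls.

## Working session

There is one attempt and no reset: what is moved stays moved. The work goes in short steps, each a Python script; the robot and the scene stay as the last script left them, time stands still between calls to the robot, and variables do not carry over. Pictures are saved under pics/ and viewed, at most 14 in all, crops included, and the job is handed in when it is done.

```bash
ls; mkdir -p pics; python3 - <<'E'
from cell import bot
import cv2,numpy as np
for n in("top","scene"):
    im=bot.camera(n); cv2.imwrite(f"pics/{n}0.png",im[:,:,::-1])
    c=bot.calibration(n); print(n,np.round(c["mtx"],1).tolist(),np.round(c["extrinsics"],4).tolist())
    for t in "dish_center jar_center block_center slidebox_center lightbox_window balance_pan warmer_top tray_floor tuberack_center vial_center".split():
        print(t,[(np.round(d["bbox"]).astype(int).tolist(),round(d["confidence"],2)) for d in bot.search_frame(n,t)])
print(bot.calibration("wrist"),bot.read_clock(),bot.read_tool_rot())
E
```

```text
pics
top [[388.4, 0.0, 329.1], [0.0, 388.4, 203.8], [0.0, 0.0, 1.0]] [[0.0113, -0.9999, -0.0044, -0.0075], [-0.9979, -0.011, -0.0643, 0.4737], [0.0643, 0.0051, -0.9979, 1.3115], [0.0, 0.0, 0.0, 1.0]]
dish_center [([254, 215, 15, 16], 0.72), ([355, 128, 47, 48], 0.46), ([182, 166, 38, 45], 0.43)]
jar_center [([450, 182, 17, 10], 0.67)]
block_center [([439, 173, 30, 36], 0.66)]
slidebox_center [([248, 208, 30, 33], 0.86)]
lightbox_window [([309, 181, 46, 46], 0.62)]
balance_pan [([180, 167, 37, 43], 0.83)]
warmer_top [([430, 250, 48, 49], 0.83), ([356, 126, 46, 50], 0.82)]
tray_floor [([378, 195, 42, 51], 0.76)]
tuberack_center []
vial_center [([413, 171, 12, 11], 0.63)]
scene [[484.8, 0.0, 306.6], [0.0, 484.8, 198.7], [0.0, 0.0, 1.0]] [[0.8492, 0.5278, -0.0174, -0.3898], [0.3145, -0.532, -0.7862, -0.1101], [-0.4242, 0.6621, -0.6178, 1.5717], [0.0, 0.0, 0.0, 1.0]]
dish_center [([320, 151, 20, 11], 0.78)]
jar_center [([216, 293, 27, 31], 0.56)]
block_center []
slidebox_center [([311, 152, 38, 24], 0.59)]
lightbox_window [([282, 191, 60, 46], 0.81)]
balance_pan [([366, 130, 52, 26], 0.69)]
warmer_top [([306, 242, 69, 55], 0.66), ([103, 242, 76, 53], 0.58)]
tray_floor [([206, 232, 76, 48], 0.84)]
tuberack_center [([371, 180, 43, 28], 0.67)]
vial_center [([270, 282, 19, 22], 0.74)]
{'mtx': array([[336.15865117,   0.        , 314.22628864],
       [  0.        , 336.15865117, 197.29227851],
       [  0.        ,   0.        ,   1.        ]]), 'hand_eye': array([[-2.74627146e-04, -9.63385932e-01, -2.68118388e-01,
         6.74310798e-02],
       [ 9.99999872e-01, -3.78681885e-04,  3.36380098e-04,
         7.66606598e-04],
       [-4.25595431e-04, -2.68118262e-01,  9.63385913e-01,
        -1.42147830e-01],
       [ 0.00000000e+00,  0.00000000e+00,  0.00000000e+00,
         1.00000000e+00]])} 1.1 [-4.24156690e-06  9.77320813e-01  2.11764085e-01  1.81372455e-05]
```

```bash
python3 - <<'E'
import cv2
a=cv2.imread("pics/top0.png")[100:320,160:500]
cv2.imwrite("pics/topc.png",cv2.resize(a,(800,518),interpolation=cv2.INTER_CUBIC))
E
```

```text
(no output)
```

View pics/topc.png

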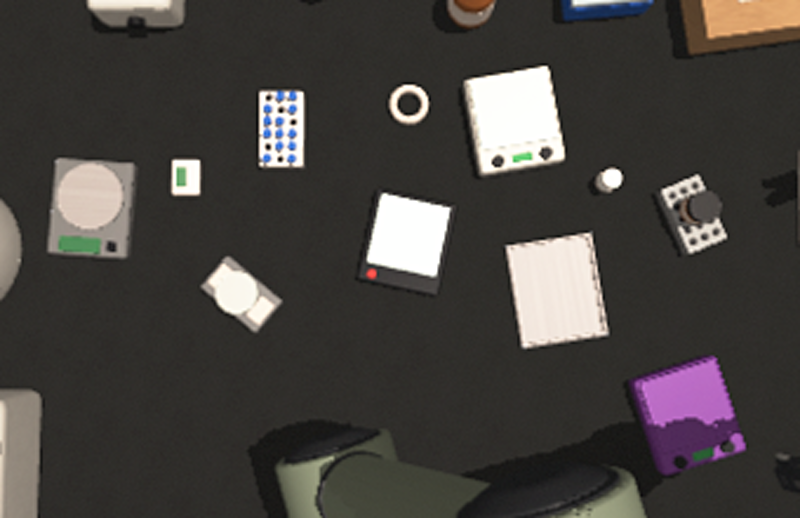

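View pics/scene0.png

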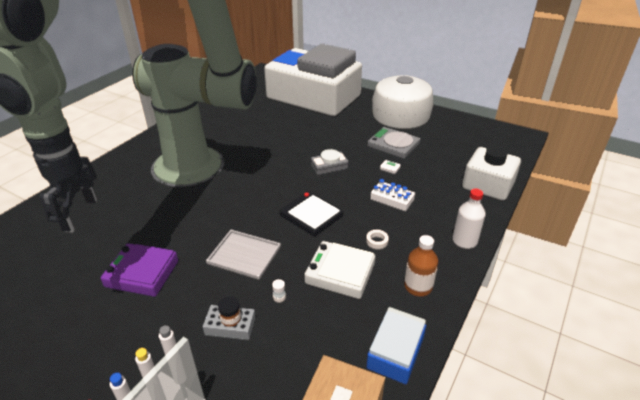

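The dish is on the slide box, around top px (261,225), and the jar is on the tube block, around (458,188). For the warmer, the candidates are the white one at (379,151) and the purple look-alike at (454,274); the description points to the white one. The balance at (199,189), the light box at (333,203) and the tray at (396,222) each appear only once. The ring, the card and the bottles behind aren't part of the job. Next I'll take close wrist views.

```bash
cat > h.py <<'E'
from cell import bot
import cv2,numpy as np
from scipy.spatial.transform import Rotation as Ro
def q(a): return [0,np.cos(a/2),np.sin(a/2),0]   # tool down, tool x at world yaw a
def wTc():
    p=np.array(bot.read_position()); w,x,y,z=bot.read_tool_rot()
    T=np.eye(4); T[:3,:3]=Ro.from_quat([x,y,z,w]).as_matrix(); T[:3,3]=p
    return T@bot.calibration("wrist")["hand_eye"]
def look(name,cam="wrist"):
    T=wTc() if cam=="wrist" else np.linalg.inv(bot.calibration(cam)["extrinsics"])
    im=bot.camera(cam)[:,:,::-1].copy(); cv2.imwrite(f"pics/{name}.png",im); np.save(f"pics/{name}.npy",T); return im,T
def ray(px,z,T,cam="wrist"):
    K=bot.calibration(cam)["mtx"]; px=np.atleast_2d(np.asarray(px,float))
    d=np.c_[(px-K[:2,2])/[K[0,0],K[1,1]],np.ones(len(px))]@T[:3,:3].T
    return (T[:3,3]+d*((z-T[2,3])/d[:,2])[:,None])[:,:2]
def proj(P,T,cam="wrist"):
    K=bot.calibration(cam)["mtx"]; c=(np.atleast_2d(P)-T[:3,3])@T[:3,:3]; u=c@K.T; return u[:,:2]/u[:,2:]
E
python3 - <<'E'
from h import *
T=np.linalg.inv(bot.calibration("top")["extrinsics"])
for n,p,z in [("dish",(261.5,223.5),.045),("jar",(458.5,187),.078),("block",(454,191),.03),("sbox",(263,224.5),.03),("light",(335,201),.024),("bal",(198,183),.03),("warm",(377.5,148),.046),("tray",(396.5,222.5),.01),("rack",(279.5,154),.04),("vial",(419,176),.05)]:
    print(n,ray(p,z,T,"top").round(3))
V=[(.36,.19),(.40,-.03),(.40,-.27)]
for i,(x,y) in enumerate(V[::-1]):
    bot.move_pose([x,y,.25],q(0)); look(f"w{2-i}"); print(bot.read_clock(),np.round(bot.read_joint_positions(),2))
    for t in "dish_center jar_center block_center slidebox_center lightbox_window balance_pan warmer_top tray_floor vial_center".split():
        print(t,[(np.round(d["bbox"]).astype(int).tolist(),round(d["confidence"],2)) for d in bot.search_frame("wrist",t) if d["confidence"]>.4])
a=[cv2.imread(f"pics/w{i}.png") for i in range(3)]
cv2.imwrite("pics/all.png",cv2.resize(np.vstack([np.hstack(a[:2]),np.hstack([a[2],a[2]*0])]),(800,500)))
E
```

```text
dish [[0.404 0.222]]
jar [[ 0.529 -0.423]]
block [[ 0.521 -0.424]]
sbox [[0.4  0.22]]
light [[ 0.483 -0.022]]
bal [[0.539 0.444]]
warm [[ 0.662 -0.163]]
tray [[ 0.413 -0.233]]
rack [[0.639 0.167]]
vial [[ 0.568 -0.301]]
2.2583 [-0.75  0.19 -0.33  1.05 -0.    2.39]
dish_center []
jar_center [([453, 0, 70, 66], 0.94)]
block_center [([421, 0, 90, 108], 0.68)]
slidebox_center []
lightbox_window [([12, 16, 129, 153], 0.56)]
balance_pan []
warmer_top [([366, 228, 120, 135], 0.71)]
tray_floor [([214, 78, 130, 146], 0.82)]
vial_center [([334, 2, 30, 17], 0.92)]
3.7083 [-0.26  0.03 -0.51  1.03 -0.    2.88]
dish_center [([40, 142, 70, 58], 0.88)]
jar_center []
block_center []
slidebox_center [([30, 118, 118, 96], 0.58)]
lightbox_window [([236, 14, 133, 152], 0.71)]
balance_pan []
warmer_top [([556, 232, 83, 121], 0.78)]
tray_floor [([427, 77, 123, 148], 0.88)]
vial_center [([568, 1, 56, 17], 0.56)]
8.9083 [ 0.3   0.04 -0.49  1.03 -0.   -2.84]
dish_center [([251, 99, 60, 63], 0.66)]
jar_center []
block_center [([2, 2, 131, 81], 0.63)]
slidebox_center [([233, 75, 109, 102], 0.95)]
lightbox_window [([435, 2, 156, 130], 0.66)]
balance_pan [([2, 1, 129, 81], 0.79)]
warmer_top []
tray_floor [([626, 60, 14, 131], 0.75)]
vial_center []
```

View pics/all.png

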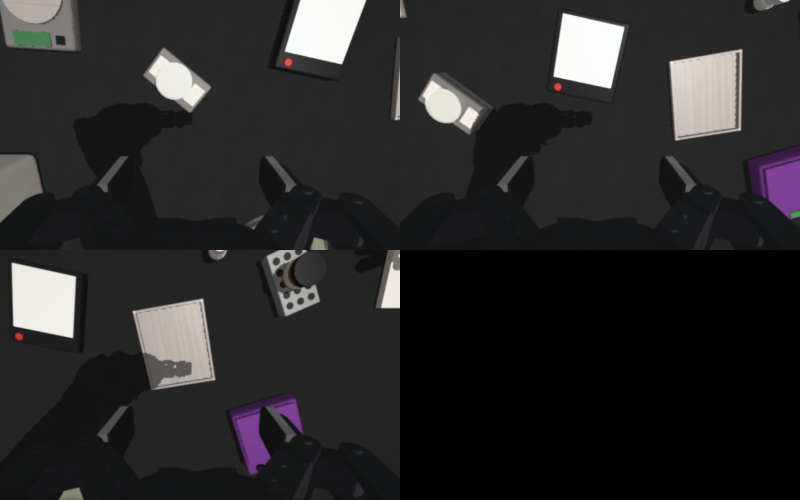

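The wrist views show the dish and slide box at w0 (281,130), the window at w1 (302,83), the tray at w2 (280,150) and the jar on its block at w2 (470,45). The purple plate is visible at w2 (425,300). Next I'll fit the outlines metrically.

```bash
cat >> h.py <<'E'
def warp(im,T,z,c,half=.1,s=.0005,cam="wrist"):
    "metric top-down picture of the plane at z round c: rows -x, columns -y, s m/px"
    n=int(2*half/s); g=np.float32([[0,0],[n,0],[n,n],[0,n]])
    w=[[c[0]+half-v*s,c[1]+half-u*s,z] for u,v in g]
    return cv2.warpPerspective(im,cv2.getPerspectiveTransform(np.float32(g),np.float32(proj(w,T,cam))),(n,n))
def unw(p,c,half=.1,s=.0005): return np.array([c[0]+half-p[1]*s,c[1]+half-p[0]*s])
def rect(mask,c,half=.1,s=.0005):
    "centre, sizes, yaw (of the long side) of the blob nearest the middle"
    k=[b for b in cv2.findContours(mask.astype(np.uint8),cv2.RETR_EXTERNAL,cv2.CHAIN_APPROX_NONE)[0] if cv2.contourArea(b)>500]
    b=min(k,key=lambda b:np.hypot(*(b.mean(0)[0]-half/s)))
    (u,v),(w,h),_=r=cv2.minAreaRect(b); p=cv2.boxPoints(r); e=max(p[1]-p[0],p[2]-p[1],key=np.linalg.norm)
    return unw((u,v),c,half,s).round(4),np.round([w*s,h*s],4),round(float(np.degrees(np.arctan2(-e[0],-e[1])))%180,1)
E
python3 - <<'E'
from h import *
I=lambda n:(cv2.imread(f"pics/{n}.png"),np.load(f"pics/{n}.npy"))
out=[]
for n,z,c,f in [("w0",.045,(.404,.222),None),("w0",.03,(.4,.22),lambda g:g>75),("w1",.024,(.483,-.022),lambda g:g>190),("w1",.01,(.413,-.233),lambda g:g>75),("w2",.01,(.413,-.233),lambda g:g>75)]:
    im,T=I(n); w=warp(im,T,z,c); g=cv2.cvtColor(w,cv2.COLOR_BGR2GRAY)
    if f is None:
        h=cv2.HoughCircles(cv2.GaussianBlur(g,(5,5),1),cv2.HOUGH_GRADIENT,1,20,param1=80,param2=15,minRadius=54,maxRadius=64)
        for x in h[0][:3]:
            print("dish",unw(x,c).round(4),x[2]*.0005)
        cv2.circle(w,tuple(int(t) for t in h[0][0][:2]),int(h[0][0][2]),(0,0,255),1)
    else:
        m=cv2.morphologyEx((f(g)*255).astype(np.uint8),cv2.MORPH_OPEN,np.ones((9,9))); print(n,rect(m,c)); w=np.maximum(w,cv2.merge([m*0,m//2,m*0]))
    out.append(w)
cv2.imwrite("pics/fit.png",cv2.resize(np.vstack([np.hstack(out[:3]),np.hstack(out[3:]+[out[0]*0])]),(800,533)))
E
```

```text
Traceback (most recent call last):
TypeError: 'NoneType' object is not subscriptable
```

```bash
python3 - <<'E'
from h import *
I=lambda n:(cv2.imread(f"pics/{n}.png"),np.load(f"pics/{n}.npy"))
out=[]
for n,z,c,f in [("w0",.045,(.404,.222),None),("w0",.03,(.4,.22),lambda g:g>75),("w1",.024,(.483,-.022),lambda g:g>190),("w1",.01,(.413,-.233),lambda g:g>75),("w2",.01,(.413,-.233),lambda g:g>75)]:
    im,T=I(n); w=warp(im,T,z,c); g=cv2.cvtColor(w,cv2.COLOR_BGR2GRAY)
    if f is None:
        h=cv2.HoughCircles(cv2.GaussianBlur(g,(7,7),2),cv2.HOUGH_GRADIENT_ALT,1.5,20,param1=60,param2=.3,minRadius=45,maxRadius=68)
        for x in (h[0][:3] if h is not None else []):
            print("dish",unw(x,c).round(4),x[2]*.0005)
            cv2.circle(w,tuple(int(t) for t in x[:2]),int(x[2]),(0,0,255),1)
    else:
        m=cv2.morphologyEx((f(g)*255).astype(np.uint8),cv2.MORPH_OPEN,np.ones((9,9))); print(n,rect(m,c)); w=np.maximum(w,cv2.merge([m*0,m//2,m*0]))
    out.append(w)
cv2.imwrite("pics/fit.png",cv2.resize(np.vstack([np.hstack(out[:3]),np.hstack(out[3:]+[out[0]*0])]),(800,533)))
E
```

```text
w0 (array([0.413 , 0.2158]), array([0.02  , 0.0145]), 0.0)
w1 (array([ 0.5472, -0.0422]), array([0.0145, 0.0135]), 0.0)Traceback (most recent call last):
  File "<stdin>", line 12, in <module>
  File "h.py", line 27, in rect
    b=min(k,key=lambda b:np.hypot(*(b.mean(0)[0]-half/s)))
ValueError: min() iterable argument is empty
```

```bash
sed -i 's/,(n,n))$/,(n,n),flags=cv2.INTER_LINEAR|cv2.WARP_INVERSE_MAP)/' h.py; cat >> h.py <<'E'
def circle(w,c,r,lo=None,half=.1,s=.0005):
    g=cv2.GaussianBlur(cv2.cvtColor(w,cv2.COLOR_BGR2GRAY),(7,7),2)
    h=cv2.HoughCircles(g,cv2.HOUGH_GRADIENT,1,20,param1=60,param2=12,minRadius=int(r/s*.9),maxRadius=int(r/s*1.1))
    for x in (h[0][:3] if h is not None else []): print("circle",unw(x,c,half,s).round(4),(x[2]*s).round(4))
    if h is not None:
        cv2.circle(w,tuple(int(t) for t in h[0][0][:2]),int(h[0][0][2]),(0,0,255),1); return unw(h[0][0],c,half,s)
def fitrect(w,c,lo):
    g=cv2.cvtColor(w,cv2.COLOR_BGR2GRAY); m=cv2.morphologyEx((g>lo).astype(np.uint8)*255,cv2.MORPH_OPEN,np.ones((9,9)))
    w[:]=np.maximum(w,cv2.merge([m*0,m//2,m*0])); r=rect(m,c); print(r); return r
E
python3 - <<'E'
from h import *
out=[]
for n,z,c,lo in [("w0",.045,(.404,.222),None),("w0",.03,(.4,.22),75),("w1",.024,(.483,-.022),190),("w1",.01,(.413,-.233),75),("w2",.01,(.413,-.233),75)]:
    w=warp(cv2.imread(f"pics/{n}.png"),np.load(f"pics/{n}.npy"),z,c)
    circle(w,c,.03) if lo is None else fitrect(w,c,lo)
    out.append(w)
cv2.imwrite("pics/fit.png",cv2.resize(np.vstack([np.hstack(out[:3]),np.hstack(out[3:]+[out[0]*0])]),(800,533)))
E
```

```text
circle [0.4022 0.2258] 0.0298
(array([0.3989, 0.2233]), array([0.1032, 0.0656]), 51.0)
(array([ 0.4887, -0.0174]), array([0.1003, 0.1003]), 78.3)
(array([ 0.4115, -0.2329]), array([0.1509, 0.1273]), 9.5)
(array([ 0.4116, -0.2336]), array([0.1501, 0.1262]), 9.5)
```

View pics/fit.png

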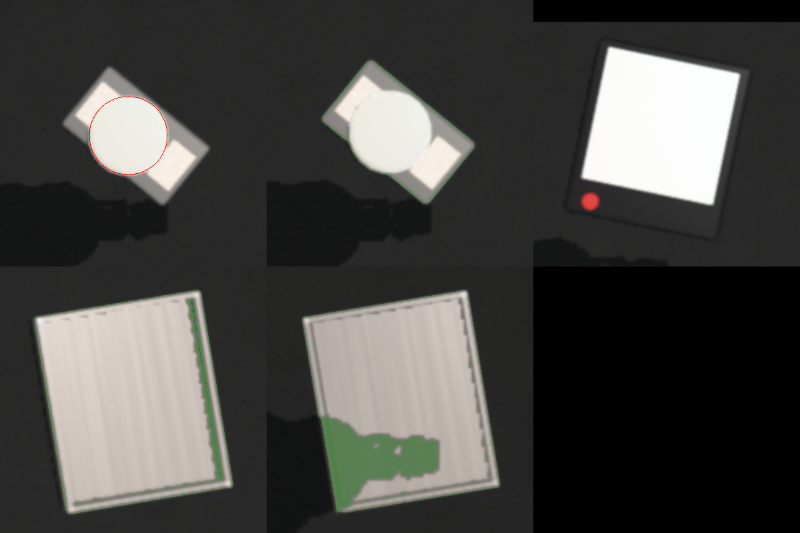

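The fits are clean: the dish circle is 59.6 mm across, the window 100.3 mm square and the tray about 150x127 mm. I'll look at the balance next, then move the dish.

```bash
python3 - <<'E'
from h import *
D=np.radians
bot.move_pose([.55,.444,.25],q(0)); im,T=look("bal"); c=(.539,.444)
w=warp(im,T,.030,c); circle(w,c,.048); o=[w]
x,y=.4022,.2258; a=D(231)
bot.set_gripper(.87,30)
bot.move_pose([x,y,.15],q(a)); 
bot.move_linear([x,y,.029],.12)
bot.set_gripper(0,30); print("width",bot.read_gripper_width(),bot.read_finger_force())
bot.move_linear([x,y,.18],.2); print(bot.read_gripper_width())
im,T=look("d1"); print(bot.read_clock(),bot.read_ft_force())
cv2.imwrite("pics/d1v.png",np.hstack([cv2.resize(im,(512,320)),cv2.resize(o[0],(288,320))]))
E
```

```text
circle [0.5392 0.4433] 0.0474
width 0.6849582481292196 31.32709801197052
0.687444187866151
15.0583 [-0.08169373  0.72573776 -0.60208539]
```

View pics/d1v.png

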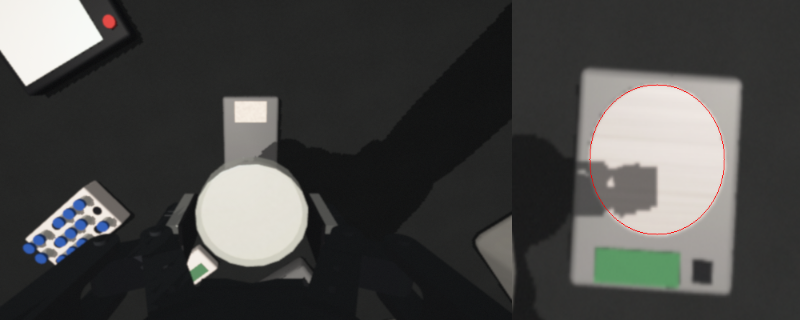

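The dish is held level and the balance fit is good, with the pan at (0.5392, 0.4433). Now I'll place the dish.

```bash
python3 - <<'E'
from h import *
x,y=.4887,-.0174; a=np.pi
bot.move_pose([x,y,.12],q(a)); bot.move_linear([x,y,.0240],.1)
print(bot.read_ft_force(),bot.read_position())
bot.set_gripper(.9); bot.wait(.2)
bot.move_linear([x,y,.2],.25)
im,T=look("d2"); w=warp(im,T,.039,(x,y)); circle(w,(x,y),.03)
w2=warp(im,T,.024,(x,y)); 
# jar/block view, warmer view
bot.move_pose([.66,-.16,.25],q(0)); imw,Tw=look("warm"); 
bot.move_pose([.53,-.42,.27],q(0)); imj,Tj=look("jar"); print(bot.read_clock())
c=(.662,-.163); ww=warp(imw,Tw,.046,c); fitrect(ww,c,150)
c=(.529,-.423); wj=warp(imj,Tj,.078,c); wb=warp(imj,Tj,.03,c)
circle(wj,c,.0225); fitrect(wb,c,75)
cv2.imwrite("pics/v2.png",cv2.resize(np.vstack([np.hstack([w,ww]),np.hstack([wj,wb])]),(600,600)))
E
```

```text
[-0.02340367 -0.22984646 -0.02416074] [ 0.48902986 -0.01721409  0.02418997]
circle [ 0.4884 -0.0182] 0.0289
22.375
(array([ 0.6578, -0.1684]), array([0.1343, 0.1184]), 10.4)
circle [ 0.5293 -0.4258] 0.0231
(array([ 0.5232, -0.427 ]), array([0.1007, 0.0606]), 23.7)
```

View pics/v2.png

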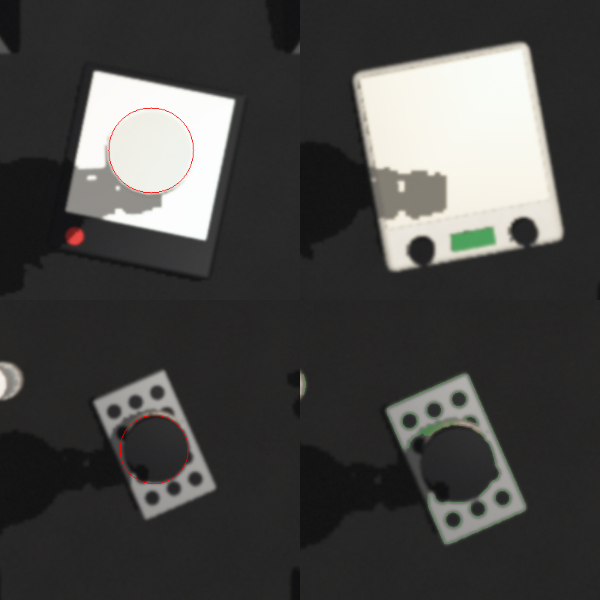

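The dish sits within 1 mm of the window's middle. The warmer's ceramic top is set off from its body, so I need its edges.

```bash
python3 - <<'E'
from h import *
im,T=cv2.imread("pics/warm.png"),np.load("pics/warm.npy"); c=(.662,-.163); w=warp(im,T,.046,c)
# rotate so that warmer x is up, y left
M=cv2.getRotationMatrix2D((200,200),-10.4,1); r=cv2.warpAffine(w,M,(400,400)); g=r.mean(2)
print("rows",[(i,int(v)) for i,v in enumerate(g[:,200:280].mean(1)) if 60<=i<360 and i%3==0])
print("cols",[(i,int(v)) for i,v in enumerate(g[130:190].mean(0)) if 60<=i<360 and i%2==0 and not 100<i<300])
cv2.imwrite("pics/wr.png",cv2.resize(cv2.convertScaleAbs(r[50:370,50:370],alpha=3,beta=-500),(600,600)))
E
```

```text
rows [(60, 37), (63, 37), (66, 38), (69, 38), (72, 57), (75, 125), (78, 184), (81, 202), (84, 222), (87, 245), (90, 247), (93, 247), (96, 247), (99, 247), (102, 247), (105, 247), (108, 247), (111, 247), (114, 247), (117, 247), (120, 247), (123, 247), (126, 247), (129, 247), (132, 247), (135, 247), (138, 247), (141, 247), (144, 247), (147, 247), (150, 247), (153, 247), (156, 247), (159, 247), (162, 247), (165, 247), (168, 247), (171, 247), (174, 246), (177, 246), (180, 246), (183, 246), (186, 246), (189, 246), (192, 246), (195, 245), (198, 245), (201, 245), (204, 245), (207, 245), (210, 245), (213, 245), (216, 244), (219, 244), (222, 244), (225, 244), (228, 244), (231, 243), (234, 243), (237, 243), (240, 243), (243, 243), (246, 242), (249, 242), (252, 242), (255, 242), (258, 241), (261, 241), (264, 241), (267, 240), (270, 240), (273, 240), (276, 239), (279, 239), (282, 239), (285, 236), (288, 226), (291, 225), (294, 228), (297, 228), (300, 227), (303, 223), (306, 206), (309, 174), (312, 137), (315, 124), (318, 120), (321, 118), (324, 119), (327, 122), (330, 123), (333, 142), (336, 175), (339, 185), (342, 168), (345, 112), (348, 51), (351, 38), (354, 37), (357, 37)]
cols [(60, 34), (62, 35), (64, 36), (66, 37), (68, 37), (70, 37), (72, 37), (74, 37), (76, 37), (78, 37), (80, 36), (82, 33), (84, 29), (86, 39), (88, 78), (90, 129), (92, 166), (94, 178), (96, 181), (98, 199), (100, 225), (300, 248), (302, 248), (304, 248), (306, 248), (308, 248), (310, 248), (312, 248), (314, 247), (316, 243), (318, 233), (320, 223), (322, 219), (324, 210), (326, 184), (328, 131), (330, 72), (332, 42), (334, 38), (336, 37), (338, 37), (340, 37), (342, 38), (344, 38), (346, 38), (348, 38), (350, 38), (352, 37), (354, 38), (356, 38), (358, 38)]
```

View pics/wr.png

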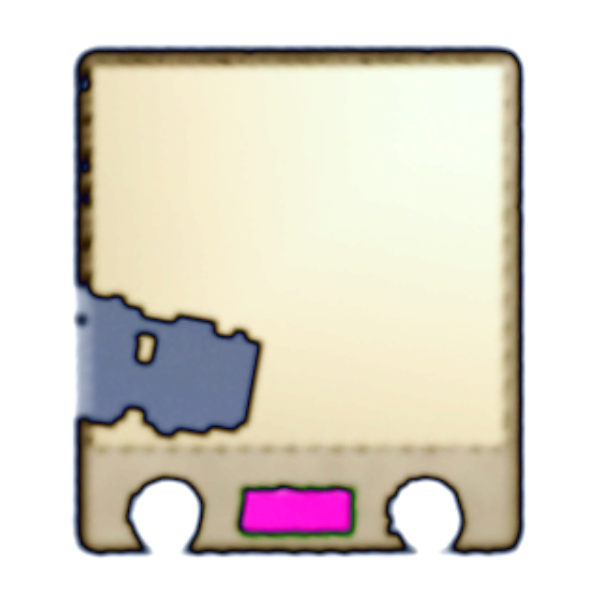

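```bash
python3 - <<'E'
from h import *
x,y=.5293,-.4258; a=np.pi
bot.set_gripper(.78,40)
bot.move_pose([x,y,.16],q(a)); bot.move_linear([x,y,.034],.12)
bot.set_gripper(0,40); print("width",bot.read_gripper_width()*85,bot.read_finger_force(),bot.read_ft_force())
bot.move_linear([x,y,.16],.15); print(bot.read_gripper_width()*85)
x,y=.5392,.4433
bot.move_linear([x,y,.16],.35); bot.move_linear([x,y,.0350],.1)
print(bot.read_ft_force(),bot.read_position())
bot.set_gripper(.8); bot.wait(.2); bot.move_linear([x,y,.22],.25)
im,T=look("j2"); c=(x,y); wj=warp(im,T,.078,c); circle(wj,c,.0225); wp=warp(im,T,.03,c); circle(wp,c,.048)
bot.move_linear([.63,-.165,.25],.35); im,T=look("warm2"); print(bot.read_clock())
c=(.662,-.163); w=warp(im,T,.046,c); fitrect(w.copy(),c,150)
M=cv2.getRotationMatrix2D((200,200),-10.4,1); r=cv2.warpAffine(w,M,(400,400))
cv2.imwrite("pics/v3.png",np.hstack([cv2.resize(wj,(400,400)),cv2.convertScaleAbs(r,alpha=3,beta=-500)]))
E
```

```text
width 43.887041452214426 40.32009959220886 [-0.98333434  0.18972468  5.50040729]
43.55070997205691
[ 0.35269722 -0.25803348 -1.95098841] [0.53967193 0.44363992 0.03545913]
circle [0.538  0.4425] 0.0219
circle [0.5389 0.4425] 0.0469
circle [0.532  0.4325] 0.0455
35.325
(array([ 0.6534, -0.1686]), array([0.1349, 0.1183]), 10.5)
```

View pics/v3.png

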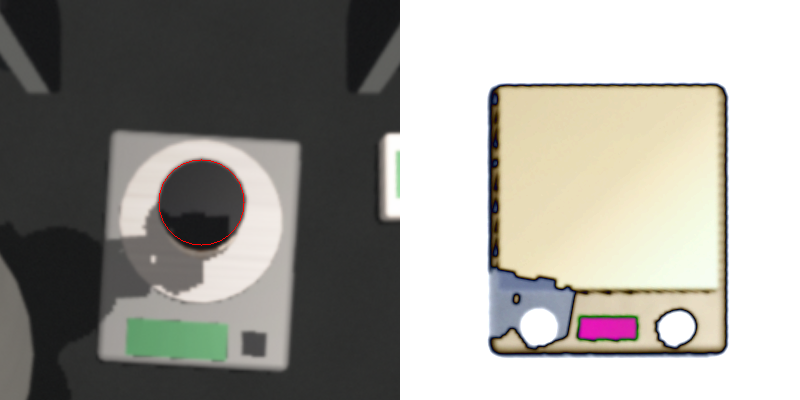

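The jar is on the pan within about 1 mm. From the two views, the warmer's ceramic centre is about (0.669, -0.1656) at 10.4° yaw. Next is the tube block.

```bash
python3 - <<'E'
from h import *
D=np.radians; a=D(203.7)
bot.set_gripper(1,60)
bot.move_pose([.523,-.427,.22],q(a)); im,T=look("blk"); c=(.523,-.427); w=warp(im,T,.03,c)
(x,y),s,yaw=fitrect(w,c,75)
assert abs(s.max()-.1)<.005 and abs(x-.523)<.008
a=D(yaw+180)
bot.move_pose([x,y,.12],q(a)); bot.move_linear([x,y,.005],.12)
bot.set_gripper(0,60); print("width",bot.read_gripper_width()*85,bot.read_finger_force(),bot.read_ft_force())
bot.move_linear([x,y,.17],.15); print(bot.read_gripper_width()*85)
x,y=.669,-.1656; b=D(280.4)
bot.move_pose([x,y,.17],q(b)); bot.move_linear([x,y,.0515],.1)
print(bot.read_ft_force(),bot.read_position(),bot.read_clock())
bot.set_gripper(.85); bot.wait(.2); bot.move_linear([x,y,.17],.2); bot.move_pose([.63,-.165,.25],q(np.pi))
im,T=look("b2"); c=(x,y); w=warp(im,T,.076,c); w2=warp(im,T,.046,c)
M=cv2.getRotationMatrix2D((200,200),-10.4,1)
cv2.imwrite("pics/v4.png",np.hstack([cv2.warpAffine(k,M,(400,400)) for k in(w,w2)])); print(bot.read_clock())
E
```

```text
(array([ 0.5226, -0.4272]), array([0.1005, 0.0603]), 23.9)
width 58.14526265079146 68.21199417114258 [-0.99027746  0.76836654  6.01559484]
58.542277629877944
[-2.02781879  0.70770494  0.77877344] [ 0.66922974 -0.16569231  0.05224032] 42.475
45.2833
```

View pics/v4.png

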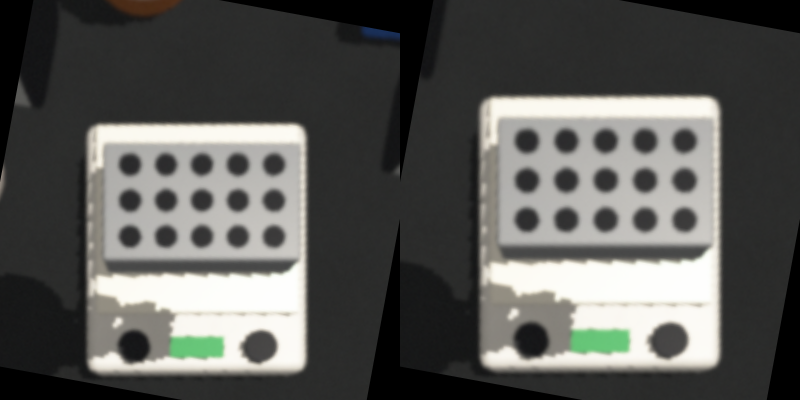

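The block sits square on the ceramic: its centre is at warp px (202,201), with the target at (200,200). Next is the slide box.

```bash
python3 - <<'E'
from h import *
D=np.radians; c=(.399,.223)
bot.set_gripper(1,45)
bot.move_pose([.399,.223,.25],q(D(231))); im,T=look("sb"); w=warp(im,T,.03,c)
(x,y),s,yaw=fitrect(w,c,75)
assert abs(s.max()-.104)<.006 and s.min()<.066 and abs(yaw-51)<4
bot.move_pose([x,y,.12],q(D(yaw+180))); bot.move_linear([x,y,.005],.12)
bot.set_gripper(0,45); print("width",bot.read_gripper_width()*85,bot.read_finger_force(),bot.read_ft_force())
bot.move_linear([x,y,.17],.15); print(bot.read_gripper_width()*85)
x,y=.4116,-.2332
bot.move_pose([x,y,.17],q(D(189.5))); bot.move_linear([x,y,.0085],.1)
print(bot.read_ft_force(),bot.read_position(),bot.read_clock())
bot.set_gripper(.85); bot.wait(.2); bot.move_linear([x,y,.25],.2)
im,T=look("s2"); c=(x,y); w=warp(im,T,.033,c); w2=warp(im,T,.01,c)
M=cv2.getRotationMatrix2D((200,200),-9.5,1)
bot.move_pose([.3,-.45,.25],q(np.pi)); t,_=look("topend","top")
cv2.imwrite("pics/v5.png",np.vstack([np.hstack([cv2.warpAffine(k,M,(400,400))[60:340] for k in(w,w2)]),cv2.resize(t[110:260,170:490],(800,320))])); print(bot.read_clock())
E
```

```text
(array([0.4007, 0.2213]), array([0.1037, 0.0597]), 50.9)
width 58.96756101233699 48.39929401874542 [-0.69703534 -0.12468433  6.39561806]
58.90090341795195
[ 0.51079149  0.24490379 -2.20760028] [ 0.4120166  -0.23348295  0.00885267] 54.0167
56.9333
```

View pics/v5.png

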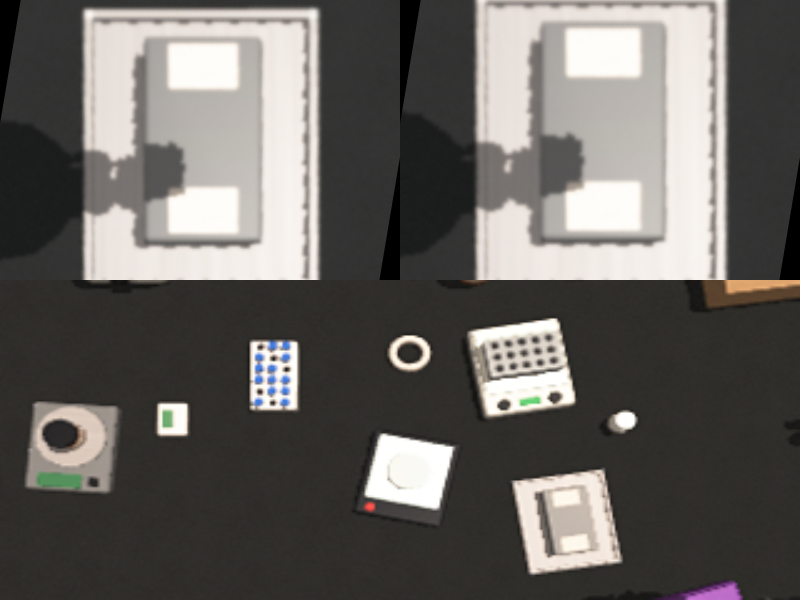

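Everything is in its place: the box is at warp px (203,200) against a target of (200,200), level in the tray. The rack and vial haven't moved. I'm handing in.

```bash
python3 -c "
from cell import bot
print(bot.close_job())"
```

```text
the job is handed in; nothing more can be done
None
```

Job handed in at about 57 s: by the camera checks, the dish, jar, tube block and slide box are each upright within about 2 mm of the middle of their places, and the rack and vial were not touched.

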